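# Dispense one membrane filter and slide it on to the bench mat

## Robot

A 7-joint arm with a two-finger parallel gripper is mounted at the origin on the work surface. World frame = base frame: x ahead of the robot, y to its left, z up, the work surface at z = 0. Lengths are in m, angles in rad, forces in N, time in s.
With the tool pointing down it reaches from about 0.425 to 0.825 m from the base axis. Payload 3.6 kg.
Tool frame: the origin (TCP) lies where the fingers leave the gripper's body, on its centre line; the fingertips stand 73 mm ahead of it and the grasp point (between the pads) lies 54 mm ahead of it; x points along the fingers, y is the direction in which the jaws open and shut, and the axes are right-handed (so a half turn about x gives the same grasp; the last joint's range is limited). The gripper opens to 85 mm and grips with 20 to 120 N. Pads are 22 mm wide; open, the fingers measure 114 mm over their backs; the gripper's body (76 mm by 85 mm) begins 54 mm behind the grasp point. The pads swing forward as they close: fully open they stand 13 mm farther back than shut.
Start: joints at [-1.143, 0.615, -0.013, 1.423, 0.008, 1.103, -0.04], TCP at [0.286, 0.584, 0.304] pointing down, gripper open.
Joint ranges: [-3.12, 3.12], [-0.3, 2.06], [-1.34, 1.32], [0.26, 2.42], [-1.36, 4.5], [0.01, 1.98], [-2.84, 2.84]. Speed limits (rad/s): [2.79, 2.79, 3.14, 3.14, 3.14, 3.14, 3.14].

## Interface

Orientations are given as a unit quaternion [x, y, z, w].
In Python, from station import arm, snapshot, camera_info, ticket gives the robot as it stands. Calls block until the motion is done:
- arm.movep(position, orientation): joint-space move of the TCP to a pose.
- arm.line_to(position, velocity=0.15, ori=None): straight line of the TCP; ori=None keeps the orientation; velocity is the mean speed in m/s.
- arm.move_j(angles): joint-space move.
- arm.move_gripper(opening, effort=None): opening from 0.0 (shut) to 1.0 (fully open); effort is the grip in N (None keeps the last); returns when the fingers have stopped.
- arm.pause(seconds).
- arm.ik(position, orientation): joint angles nearest the present ones, or None.
- snapshot(name): name is "scene" or "side" or "wrist"; returns the picture (384x512x3 uint8, blue, green, red); there is no depth.
- camera_info(name): a dict with "fx", "fy", "cx", "cy" (pixels), "dist_coeffs" ([k1, k2, p1, p2, k3] as OpenCV has them; the pictures are not rectified), "R" (3x3) and "t" (3): a world point X has camera coordinates R X + t; the wrist camera has in their place "T_tool_cam" (4x4, takes a point from camera to tool coordinates, whose origin is the TCP and whose axes are the tool frame's). Camera axes: x right, y down, z forward; pixel columns grow to the right and rows downward; lengths in m; the calibration is good to about 2 mm. A picture is of the moment at which its call begins: read the wrist's pose just before it. camera_info takes no time and is no camera call.
A pose or a line that the arm cannot do raises arm.MotionError and nothing moves.
- ticket.finish_job(): hands the job in, once; it reports no verdict.
Readings, each from a call of its own:
- arm.read_time(): time.
- arm.read_joint_positions(): joint angles.
- arm.read_dq(): joint speeds.
- arm.read_effort(): joint torques, N m.
- arm.read_tool_pos(): TCP position.
- arm.read_eef_rot(): TCP orientation.
- arm.read_ft_force(): force on the tool from outside, world axes, zero at the start.
- arm.read_wrist_torque(): the same for the moment, N m.
- arm.read_opening(): opening from 0.0 (shut) to 1.0 (fully open).
Only numpy, scipy, OpenCV 4.12 (cv2) and the standard library are available. Lean on these libraries where they do the work, as an engineer would, in place of code of your own. Each camera call takes 0.05 s, during which the arm holds its last target. There are 200 camera calls.

## Task

Press the plunger of the filter dispenser all the way down once and let it come back up, so that a single filter dish slides out of the outlet; then push that dish aside along the bench with the fingertips until the whole dish lies flat on the dark bench mat. Only push it: do not lift it off the bench, leave the other dishes in the dispenser, and leave everything else on the bench where it is.

Things in the scene. Friction and masses are not known exactly. Their poses are not given: they have to be found in the camera images.
- dispenser: Membrane-filter dispenser fixed to the bench: clear low magazine in front (x -34 to +31 mm, 60 mm high), white drive housing behind (x +31 to +119 mm, 62 mm high), 66 mm wide. Origin on the bench below the centre of the magazine; +x points to the back, dishes come out to -x under the magazine's front (13 mm gap), down a ramp whose toe, level with the bench, is at x = -49 mm.
- plunger_top (a point): Centre of the top of the plunger: a black mushroom head 36 mm across on a steel stem, standing on the housing 75 mm behind the dispenser's origin (+x). This point is 106.5 mm above the bench when the plunger is up and 81.5 mm when fully down.
- plunger (a joint): Travel of the plunger: 0 up, 0.025 m fully down (vertical). It springs back by itself; it needs 3 N to start and about 8 N (a little more if pressed fast) at the bottom. It drives a pusher 3.1 times as far forward, which slides the lowest dish out. Every full press ejects one dish.
- outlet (a point): Centre of the place on the bench in front of the dispenser where an ejected dish comes to lie (5 mm above the bench, 76.5 mm in front of the dispenser's origin); a dish stops within a few mm to 10 mm of it.
- magazine (a point): Centre of the magazine's floor, 3 mm above the bench, on the axis of the stack of dishes.
- dish1_center (a point): Centre (half-way up) of the lowest dish in the magazine, the one that will be ejected: a flat round closed white plastic dish with a membrane filter, 52 mm in diameter, 10 mm thick, 12 g. z is its axis. Its centre is 8 mm above the bench in the magazine and 5 mm when it lies on the bench.
- dish2_center (a point): Centre of the dish number 2 from the bottom of the stack, the same as dish 1. It must stay in the magazine (it sinks by one thickness, 10 mm).
- dish3_center (a point): Centre of the dish number 3 from the bottom of the stack, the same as dish 1. It must stay in the magazine (it sinks by one thickness, 10 mm).
- dish4_center (a point): Centre of the dish number 4 from the bottom of the stack, the same as dish 1. It must stay in the magazine (it sinks by one thickness, 10 mm).
- dish5_center (a point): Centre of the dish number 5 from the bottom of the stack, the same as dish 1. It must stay in the magazine (it sinks by one thickness, 10 mm).
- mat: Dark rubber bench mat, lying flat (thin, no step to climb), 140 (x) by 160 (y) mm. Origin at its centre, z up.
- vialrack: Bystander: white rack 120 x 90 mm with small amber vials, 41 mm high; origin under its centre.
- beaker: Bystander: glass beaker, 42 mm in diameter, 58 mm high; origin under its centre.
- jar: Bystander: amber jar with a white cap, 44 mm in diameter, 58 mm high; origin under its centre.
- bottle: Bystander: glass solvent bottle with a blue cap, 70 mm in diameter, 140 mm high; origin under its centre.
- column: Bystander: steel chromatography column lying on the bench, 154 mm long (x), 16 mm thick; origin under its centre.
- wrench: Bystander: open-ended wrench lying on the bench, 140 mm long (x); origin on the bench.
- forceps: Bystander: steel filter forceps lying on the bench, 120 mm long (x), 9 mm high; origin under the centre.

How it is judged:
By the outcome, as a careful person would: the job done as asked, in the order asked, and still so for the second after the job is handed in, with the robot touching nothing.
It also fails if it takes over 58 s, if anything falls off the work surface, if the arm or the gripper's body presses on something with over 40 N, if the wrist force passes 120 N, or if a joint passes its speed limit or range.

## Working session

There is one attempt and no reset: what is moved stays moved. The work goes in short steps, each a Python script; the robot and the scene stay as the last script left them, time stands still between calls to the robot, and variables do not carry over. Pictures are saved under pics/ and viewed, about 8 in all and at most 12, crops included, and the job is handed in when it is done.

```bash
mkdir -p pics; ls
python3 - <<'E'
from station import arm, snapshot, camera_info, ticket
import cv2,numpy as np
for n in ("scene","side"):
    cv2.imwrite(f"pics/{n}0.png",cv2.resize(snapshot(n),(800,600),interpolation=cv2.INTER_CUBIC))
    c=camera_info(n); print(n,{k:np.round(v,4).tolist() for k,v in c.items() if not isinstance(v,str)})
print(camera_info("wrist"))
print(arm.read_time(),arm.read_tool_pos(),arm.read_eef_rot())
E
```

```text
pics
scene {'fx': 405.2015, 'fy': 405.2015, 'cx': 255.5385, 'cy': 191.349, 'dist_coeffs': [-0.0775, 0.0, 0.0, 0.0, 0.0], 'R': [[0.8669, 0.4982, 0.0137], [0.3341, -0.5605, -0.7578], [-0.3699, 0.6615, -0.6524]], 't': [-0.4548, -0.1236, 1.401]}
side {'fx': 477.4617, 'fy': 477.4617, 'cx': 254.5416, 'cy': 193.0831, 'dist_coeffs': [-0.0329, 0.0, 0.0, 0.0, 0.0], 'R': [[0.7185, -0.6955, -0.0015], [-0.5005, -0.5156, -0.6954], [0.4829, 0.5005, -0.7186]], 't': [-0.3809, 0.2953, 1.0111]}
{'fx': 301.65514646506676, 'fy': 301.65514646506676, 'cx': 259.38676745375903, 'cy': 190.75589283889684, 'dist_coeffs': array([-0.00719379,  0.        ,  0.        ,  0.        ,  0.        ]), 'T_tool_cam': array([[ 5.49120247e-05, -2.97607664e-01,  9.54688261e-01,
        -6.94025939e-02],
       [ 9.99999986e-01,  1.68368672e-04, -5.03223604e-06,
         4.98896555e-04],
       [-1.59241963e-04,  9.54688248e-01,  2.97607669e-01,
        -7.55516820e-02],
       [ 0.00000000e+00,  0.00000000e+00,  0.00000000e+00,
         1.00000000e+00]])}
0.1 [0.28529263 0.58344921 0.3028333 ] [ 0.15858073  0.68909113 -0.16022358  0.68871908]
```

View pics/scene0.png

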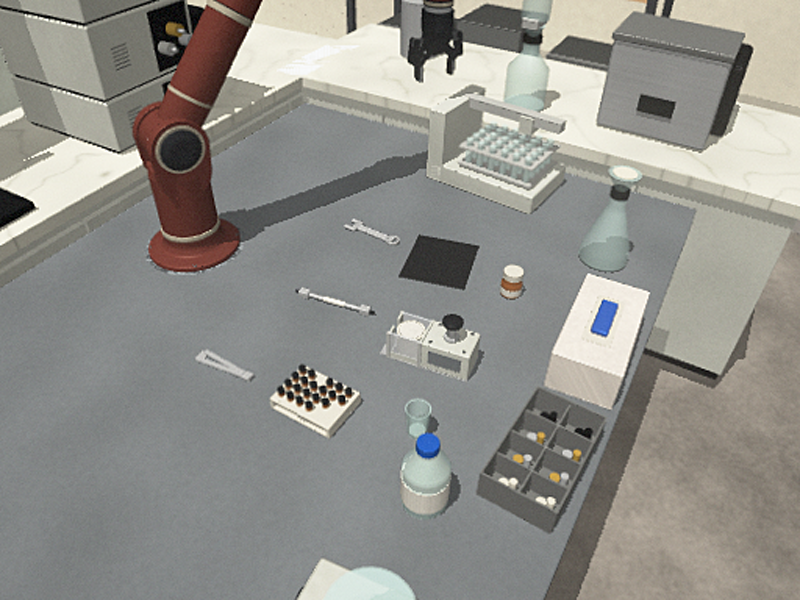

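View pics/side0.png

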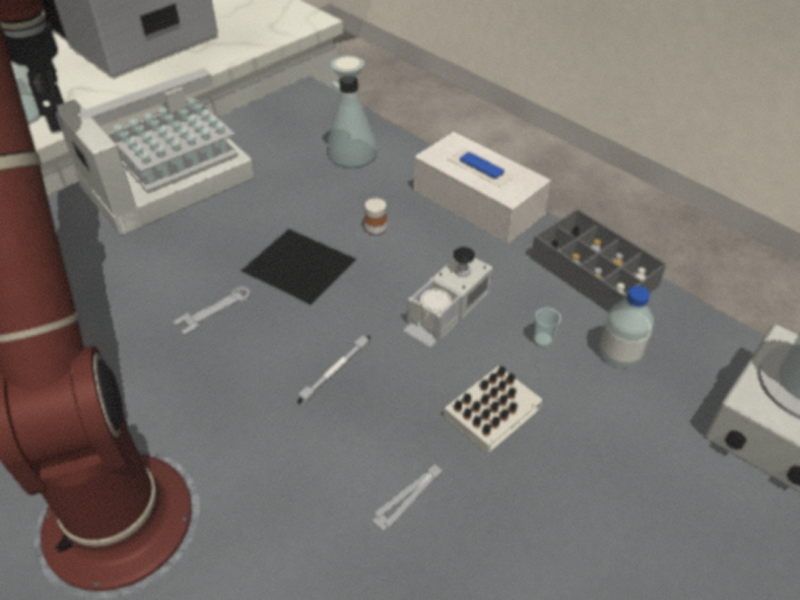

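The scene and side pictures show these things, in scene px then side px. The plunger head is at (453,320) and (464,254). The mat corners are at (418,236), (479,242), (466,288), (400,277) and (290,230), (355,261), (311,303), (242,267). The column lies between the base and the outlet, and the jar is beyond the mat.

```bash
cat > h.py <<'E'
from station import arm, snapshot, camera_info, ticket
import cv2,numpy as np
from scipy.spatial.transform import Rotation as Rn
def ray(c,uv):
    K=np.array([[c["fx"],0,c["cx"]],[0,c["fy"],c["cy"]],[0,0,1]])
    p=cv2.undistortPoints(np.array([[uv]],float),K,np.array(c["dist_coeffs"]))[0,0]
    return np.array([*p,1.])
def onplane(name,uv,z,pose=None,s=1.5625):
    c=camera_info(name); d=ray(c,(np.array(uv)+.5)/s-.5)
    if name=="wrist":
        T=c["T_tool_cam"]; p,q=pose; R=Rn.from_quat(q).as_matrix()
        o=R@T[:3,3]+p; d=R@T[:3,:3]@d
    else:
        R=np.array(c["R"]); o=-R.T@np.array(c["t"]); d=R.T@d
    return o+d*(z-o[2])/d[2]
def down(yaw):  # tool x down, tool y (jaw dir) at yaw in the world plane
    x=np.array([0,0,-1.]); y=np.array([np.cos(yaw),np.sin(yaw),0]); return Rn.from_matrix(np.c_[x,y,np.cross(x,y)]).as_quat()
E
python3 - <<'E'
from h import *
def f(l,z,a,b): print(l,onplane("scene",a,z)[:2].round(3) if a else '',onplane("side",b,z)[:2].round(3) if b else '')
f("plunger",.1065,(453,321),(464,254))
for a,b in zip([(418,236),(479,242),(466,288),(400,277)],[(242,267),(290,230),(355,261),(311,303)]): f("mat",0,a,b)
f("col",.01,(297,291),(301,401));f("col",.01,(375,314),(370,338))
f("jar",.058,(513,270),(375,205));f("beaker",.058,(418,406),(547,316));f("rack",.041,(316,395),(494,395))
f("wrenchA",0,(347,225),(180,326));f("wrenchB",0,(397,242),(246,291))
f("hous TR back",.062,(480,346),(492,262)); f("mag topL",.06,(388,324),(409,300))
f("ramp toe L",0,(381,352),(406,333)); f("rampR",0,None,(433,345))
print(Rn.from_quat(arm.read_eef_rot()).as_matrix().round(3))
E
```

```text
plunger [ 0.651 -0.042] [ 0.641 -0.041]
mat [0.412 0.281] [0.417 0.292]
mat [0.54  0.331] [0.544 0.312]
mat [0.585 0.169] [0.575 0.16 ]
mat [0.451 0.131] [0.449 0.133]
col [ 0.302 -0.025] [ 0.3   -0.025]
col [ 0.472 -0.003] [ 0.462 -0.004]
jar [0.667 0.202] [0.664 0.2  ]
beaker [ 0.67  -0.197] [ 0.67  -0.199]
rack [ 0.511 -0.248] [ 0.5   -0.236]
wrenchA [0.249 0.235] [0.255 0.246]
wrenchB [0.382 0.236] [0.385 0.236]
hous TR back [ 0.7  -0.03] [ 0.699 -0.057]
mag topL [ 0.535 -0.061] [ 0.535 -0.021]
ramp toe L [ 0.53  -0.077] [ 0.519 -0.031]
rampR  [ 0.532 -0.081]
[[-0.001  0.439  0.898]
 [-0.002  0.898 -0.439]
 [-1.    -0.002  0.   ]]
```

Run:
```python
from h import *
print(arm.ik([.65,-.04,.2],down(np.pi/2)),arm.ik([.5,-.1,.08],down(0)),arm.ik([.5,-.1,.08],down(np.pi)),arm.ik([.5,.22,.08],down(np.pi)),arm.ik([.5,.22,.08],down(0)),sep="\n")
arm.movep([.50,.05,.33],down(np.pi/2)); arm.move_gripper(0.0)
p,q=arm.read_tool_pos(),arm.read_eef_rot()
im=snapshot("wrist"); np.savez("w1.npz",p=p,q=q); cv2.imwrite("pics/w1.png",cv2.resize(im,(800,600),interpolation=cv2.INTER_CUBIC))
print(p,q,arm.read_time(),arm.read_joint_positions(),arm.read_ft_force())
```

```text
[ 0.06337365  0.72094823 -0.06207135  1.53542614  0.05285304  0.88685845
  1.55410323]
[ 0.07556962  0.74981818  0.12039795  2.02390324 -0.22250101  0.38001417
  0.37097041]
[ 0.44431135  0.7882203  -0.44680537  2.01238499  0.69945067  0.49600345
  2.62306536]
[-0.18197169  0.81442018 -0.43146432  1.91083055  0.61934927  0.55150952
  2.10786836]
[-0.55848174  0.78136012  0.16291401  1.92297821 -0.2615778   0.45748756
 -0.20659443]
[0.49999676 0.04997738 0.33001998] [ 1.60928933e-05  7.07101258e-01 -1.38831570e-06  7.07112305e-01] 2.9833 [-0.17312928  0.35826961  0.04158646  1.80466887 -0.01761204  0.97895
  1.44638186] [0.17998222 1.31721005 0.03893018]
```

View pics/w1.png

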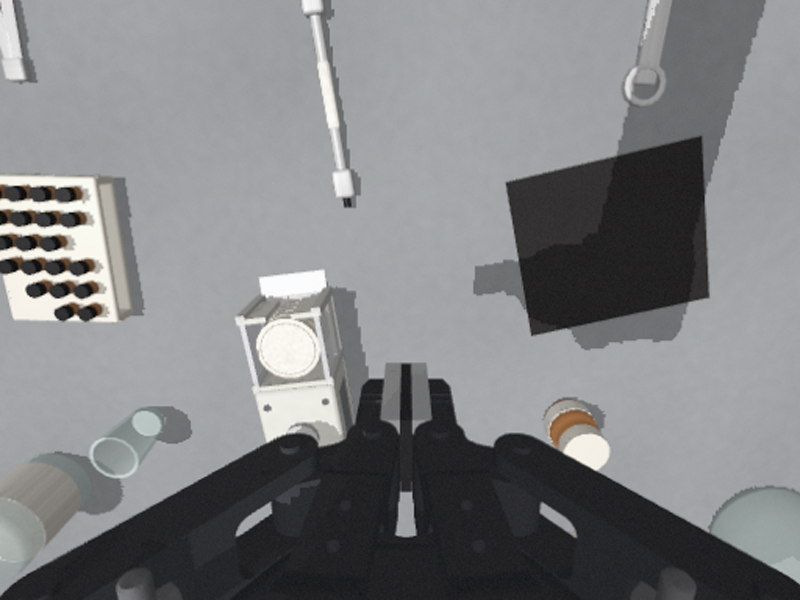

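In the wrist picture the ramp toe edge runs from (260,277) to (326,270), and the top dish is at (289,348). The mat corners are (506,183), (701,136), (709,297), (531,335). The column's tip is at (348,207), and the dispenser is turned slightly.

Run:
```python
from h import *
d=np.load("w1.npz"); P=(d["p"],d["q"])
for l,uv,z in [("toeL",(260,277),0),("toeR",(326,270),0),("dishtop",(289,348),.053),("magL",(237,319),.06),("magR",(319,309),.06),("bolt1",(267,408),.062),("bolt2",(325,402),.062),
 ("mat",(506,183),0),("mat",(701,136),0),("mat",(709,297),0),("mat",(531,335),0),("coltip",(348,207),.008),("colfar",(313,3),.008),("jarbase",(570,405),0),("rack",(128,320),0),("wr",(645,105),0)]:
    print(l,onplane("wrist",uv,z,P)[:2].round(4))
```

```text
toeL [ 0.5296 -0.0773]
toeR [ 0.5233 -0.0191]
dishtop [ 0.574  -0.0426]
magL [ 0.547  -0.0788]
magR [ 0.5389 -0.0156]
bolt1 [ 0.6228 -0.0619]
bolt2 [ 0.6173 -0.0147]
mat [0.4494 0.1331]
mat [0.4123 0.2878]
mat [0.5479 0.3202]
mat [0.5841 0.1644]
coltip [0.4681 0.003 ]
colfar [ 0.3209 -0.0173]
jarbase [0.656  0.2075]
rack [ 0.5696 -0.2004]
wr [0.3893 0.2392]
```

Run:
```python
from h import *
Q=down(np.pi/2); x,y=.6485,-.036
arm.movep([x,y,.21],Q); arm.pause(.2); f0=arm.read_ft_force()
arm.line_to([x,y,.183],.1)
z=.165
while True:
    arm.line_to([x,y,z],.05); f=arm.read_ft_force()-f0
    print(round(z,4),arm.read_tool_pos().round(4),f.round(2))
    if abs(f[2])>13 or z<=.1515: break
    z-=.006 if z>.158 else .001
arm.pause(.2); print((arm.read_ft_force()-f0).round(2),arm.read_tool_pos().round(4))
arm.line_to([x,y,.165],.06);arm.line_to([x,y,.21],.1)
print((arm.read_ft_force()-f0).round(2))
arm.movep([.50,.05,.33],Q)
p,q=arm.read_tool_pos(),arm.read_eef_rot()
im=snapshot("wrist"); np.savez("w2.npz",p=p,q=q); cv2.imwrite("pics/w2.png",cv2.resize(im,(800,600),interpolation=cv2.INTER_CUBIC))
print(arm.read_time())
```

```text
0.165 [ 0.6497 -0.0361  0.1663] [0.99 0.07 3.69]
0.159 [ 0.6497 -0.0361  0.1603] [-0.15 -0.23  5.46]
0.153 [ 0.6497 -0.0361  0.1545] [-0.53  0.78  6.67]
0.152 [ 0.6497 -0.0361  0.154 ] [-0.45  0.58  6.28]
0.151 [ 0.6498 -0.0361  0.1539] [-0.79 -0.57 11.51]
[-2.27  1.43 11.37] [ 0.6498 -0.0361  0.1539]
[-0.3   0.36 -0.98]
8.075
```

View pics/w2.png

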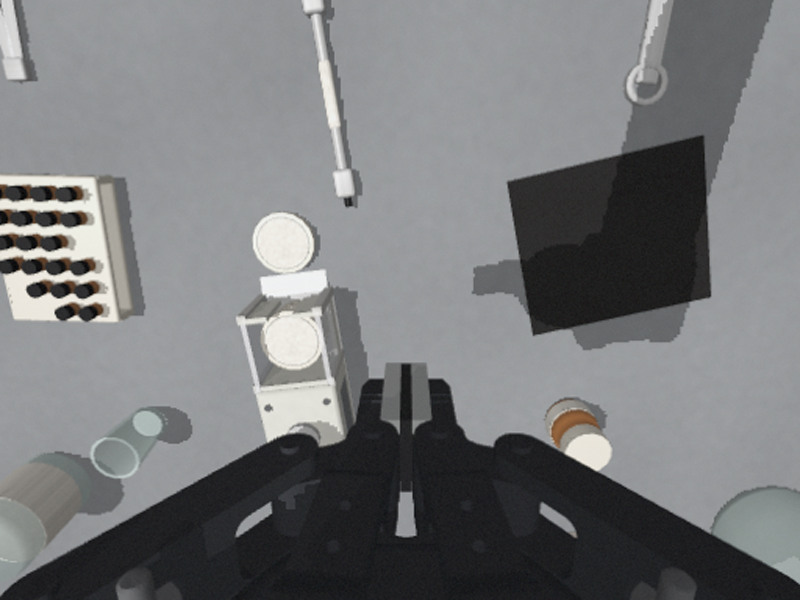

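One dish has come out and sits at (284,242), just clear of the toe; the stack has sunk by one. I'll work out its position and the path past the column tip.

Run:
```python
from h import *
d=np.load("w2.npz"); P=(d["p"],d["q"]); print(P[0])
c=onplane("wrist",(284,242),.009,P)[:2]; print(c.round(4), [onplane("wrist",u,.01,P)[:2].round(4) for u in [(253,242),(315,242),(284,212)]])
tip=np.array([.468,.003]);print(np.linalg.norm(c-tip), [arm.ik([*p,z],down(a)) is not None for p,z,a in [((.495,-.12),.16,0),((.495,-.12),.075,0),((.5,.22),.075,0)]])
```

```text
[0.50057552 0.04928452 0.3292812 ]
[ 0.4972 -0.0523] [array([ 0.497 , -0.0779]), array([ 0.497 , -0.0262]), array([ 0.4722, -0.0501])]
0.06254817827790436 [True, True, True]
```

Run:
```python
from h import *
Q=down(0.0); x=.497
arm.move_gripper(.21); arm.movep([x,-.117,.2],Q); arm.pause(.1); f0=arm.read_ft_force(); print(arm.read_opening())
for z in (.1,.085,.0765):
    arm.line_to([x,-.117,z],.1 if z>.09 else .04); f=arm.read_ft_force()-f0; print(z,arm.read_tool_pos().round(4),f.round(2))
    if f[2]>6: arm.line_to([x,-.117,z+.004]); break
z=arm.read_tool_pos()[2]
for y in (-.095,-.07,-.045,-.02,.01):
    arm.line_to([x,y,.0765],.05); f=arm.read_ft_force()-f0; print(y,arm.read_tool_pos().round(4),f.round(2))
    if np.linalg.norm(f)>8: print("STOP"); break
a=snapshot("scene")[150:262,220:370]; b=snapshot("side")[130:242,200:350]
cv2.imwrite("pics/m.png",cv2.resize(np.vstack([a,b]),None,fx=2.6,fy=2.6,interpolation=cv2.INTER_CUBIC))
print(arm.read_time())
```

```text
0.2087880329320711
0.1 [ 0.4974 -0.1171  0.1005] [-1.03  0.31  1.1 ]
0.085 [ 0.4969 -0.117   0.0847] [-0.6   0.64  0.12]
0.0765 [ 0.4968 -0.117   0.0762] [0.12 1.44 0.3 ]
-0.095 [ 0.4971 -0.0948  0.0766] [-0.24  0.24  0.83]
-0.07 [ 0.497  -0.0699  0.0765] [-0.64  0.09  0.72]
-0.045 [ 0.497  -0.0448  0.0765] [-0.7  -0.1   0.62]
-0.02 [ 0.4962 -0.0188  0.0763] [-3.25  1.18  3.  ]
0.01 [0.4977 0.0099 0.0766] [-0.91  0.13  1.08]
14.8083
```

View pics/m.png

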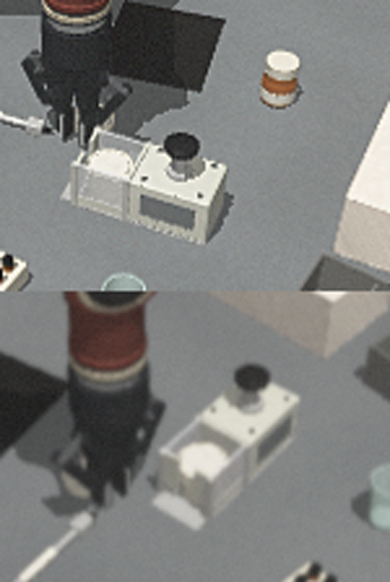

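The dish is ahead of the fork (about (75,485) in the crop) and past the dispenser. The column still looks to be in place, so I'll push on to the mat.

Run:
```python
from h import *
f0=arm.read_ft_force()
for y in (.05,.1,.15,.191):
    arm.line_to([.498,y,.0765],.06); f=arm.read_ft_force()-f0; print(y,arm.read_tool_pos().round(4),f.round(2))
arm.line_to([.498,.17,.0765],.06); arm.line_to([.498,.17,.2],.15)
arm.movep([.50,.05,.33],down(np.pi/2)); arm.pause(.2)
p,q=arm.read_tool_pos(),arm.read_eef_rot()
im=snapshot("wrist"); np.savez("w3.npz",p=p,q=q); cv2.imwrite("pics/w3.png",cv2.resize(im,(800,600),interpolation=cv2.INTER_CUBIC))
print(arm.read_time())
```

```text
0.05 [0.498  0.0497 0.0765] [1.11 0.   0.48]
0.1 [0.498  0.0995 0.0765] [0.93 0.02 0.65]
0.15 [0.498  0.1495 0.0765] [ 0.32 -0.22  0.81]
0.191 [0.498  0.1907 0.0765] [ 0.81 -0.7   0.48]
21.425
```

View pics/w3.png

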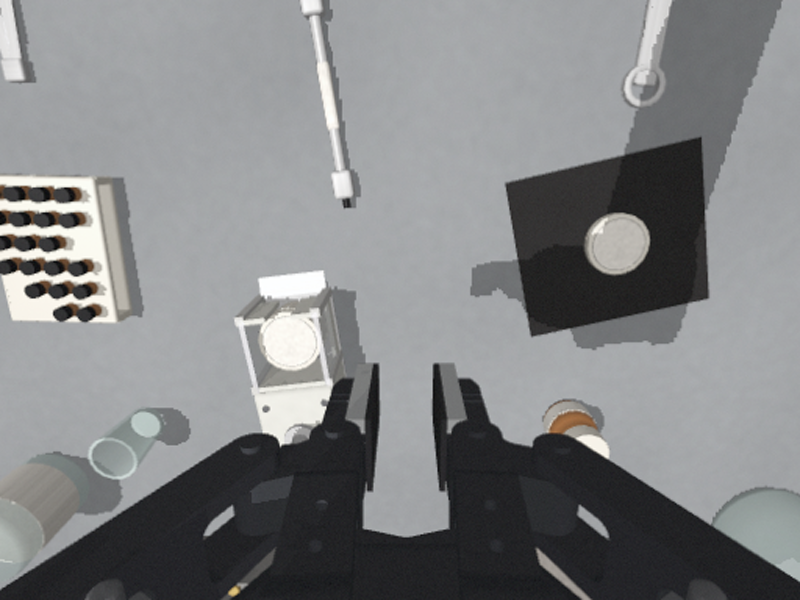

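The dish lies flat inside the mat at (617,244), well away from its edges. The column, jar, rack, beaker and wrench sit at the same pixels as before, and no other dish is out, so I'll hand in.

Run:
```python
from h import *
ticket.finish_job(); print(arm.read_time())
```

```text
the job is handed in; nothing more can be done
the job is handed in; nothing more can be done
```

The job is done and handed in at about 21 s of the 58 s allowed. I pressed the plunger once to the bottom with the closed fingertips, and one dish slid out. I then pushed that dish along the bench with the slightly open fingertips, past the column's tip, onto the mat.

- **Press:** the tool stopped going down at the expected bottom and the force rose to about 11.5 N, so the press was full. The plunger looked up again in later pictures.
- **Dish:** the last wrist picture shows the whole dish flat near the middle of the mat, with no other dish out of the dispenser.
- **Other objects:** the column, rack, beaker, jar and the visible part of the wrench are where they were, to within a pixel or two. The bottle and forceps are only partly in that picture, and the arm went nowhere near them.
- **Disagreements:** the scene and side cameras put the plunger about 5–7 mm to the side of where the wrist camera did. I aimed between them, nearer the wrist camera, and the press worked.
- **Brief force:** there was a sideways force of about 3 N as the fingers passed the dispenser's front. It could have been light contact with the ramp corner or just motion noise, and I saw no effect from it.

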